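# Release the round mould's carriage from its pouring dock

### The job

Two pouring docks stand on the casting bench, each holding a plaster mould on a sprung carriage; every dock has a hidden catch in its front rail, under a sliding drip guard. On the dock that holds the round mould, slide the drip guard along the rail all the way to its stop, then reach into the recess it uncovers and press the catch down so that the carriage springs out; leave the guard open. Do not release the carriage with the square mould.

Things in the scene. Friction and masses are not known exactly. Their poses are not given: they have to be found in the camera images.
- catch_round (a point): Centre of the recess's mouth in the front rail of the round mould's dock, level with the rail top (80 mm up); x across the rail to the mould, y along it (robot's left), z up. Rail: grey, flat, 64 mm wide, y -95 to 135 mm. Recess 50 (x) by 60 mm (y); in it the catch, a steel paddle 44 by 53 mm, 8 mm down, sprung (3 to 6 N), 9 mm travel, frees the carriage at 6 mm. Press with shut fingers.
- guard_round (a joint): Slide (m) of that dock's aluminium drip guard along the rail, to +y (left): 0 shut, hiding the recess (starts 0 to 0.008), 0.09 at its stop; 1.5 N friction, stays put. A 5 mm plate on the rail top, 60 (x) by 84 mm (y), centred on the recess at 0. Push its cross lip at the -y (right) end: 60 mm wide, 6 thick, top 24 mm above the rail, outer face at y = -42 mm + slide.
- carriage_round (a joint): How far (m) the carriage with the round plaster mould (110 mm across, axis 128 mm behind the catch point in x, top 45 mm above the rail top) has moved out, away from the rail (+x): 0 held by the catch, 0.05 fully out. Once the catch is pressed its own spring drives it out in about half a second; the robot need not touch it.
- carriage_square (a joint): The same for the carriage with the square plaster mould (110 mm square) in the other dock, a twin with the same rail, guard and catch: 0 held, 0.05 out. It must stay held.

How it is judged:
On the way, in this order (a step that is already met when the one before it is completed fails the run):
1. the drip guard of the round mould's dock is slid open, to within 20 mm of its stop (value of joint guard_round above 0.07 m), for 0.1 s.
2. the catch is pressed and the round mould's carriage springs out (value of joint carriage_round above 0.035 m), for 0.2 s.
At the end, for the whole second after the job is handed in: The carriage with the round mould is out by more than 35 mm, its drip guard is still open to within 20 mm of its stop, and the carriage with the square mould is still held (within 10 mm) (value of joint carriage_round above 0.035 m and value of joint guard_round above 0.07 m and value of joint carriage_square below 0.01 m); the robot touches nothing.
It fails at once if the carriage with the square mould is released (value of joint carriage_square above 0.015 m).
It also fails if it takes over 29 s, if anything falls off the work surface, if the arm or the gripper's body presses on something with over 40 N, if the wrist force passes 120 N, or if a joint passes its speed limit or range.

### The arm

A 6-joint arm with a two-finger parallel gripper is mounted at the origin on the work surface. World frame = base frame: x ahead of the robot, y to its left, z up, the work surface at z = 0. Lengths are in m, angles in rad, forces in N, time in s.
With the tool pointing down it reaches from about 0.275 to 0.725 m from the base axis. Payload 15.9 kg.
Tool frame: the origin (TCP) lies midway between the tips of the shut fingers; the grasp point (between the pads) lies 19 mm behind it; z points along the fingers, y is the direction in which the jaws open and shut (so a half turn about z gives the same grasp; the last joint's range is limited). The gripper opens to 85 mm and grips with 20 to 120 N. Pads are 22 mm wide; open, the fingers measure 114 mm over their backs; the gripper's body (76 mm by 85 mm) begins 54 mm behind the grasp point. The pads swing forward as they close: fully open they stand 13 mm farther back than shut.
Start: joints at [-1.14, 0.213, -0.034, 1.323, 0, 1.571], TCP at [0.209, -0.454, 0.209] pointing down, gripper open.
Joint ranges: [-2.98, 2.98], [-0.74, 1.72], [-1.14, 1.35], [-2.1, 2.04], [-1.57, 1.44], [-3.14, 3.14]. Speed limits (rad/s): [1.89, 1.89, 2.39, 2.57, 3.14, 3.14].

### API

Orientations are given as a rotation vector (axis times angle).
In Python, from station import arm, viewer gives the robot as it stands.
- The arm moves only by the tool servo_tool, never from a script. Its argument "series" is a list of rows, each an object of numbers: "fingers": the finger opening in m, from 0 to 0.0854; "x", "y", "z": the shift along the world's x, y, z in m; "yaw": the turn about the world's z in rad. In form: [{"fingers": .., "x": .., "y": .., "z": .., "yaw": ..}, ...]. A call has 1 to 5 rows; each row is the pose to reach, as a shift and turn from the pose measured when the call began; what a row does not reach only later rows make up. A row lasts 1/12 s, in which the tool goes at most 41.7 mm and 7.16 degrees, less where a joint would pass 70% of its speed; a pose out of reach is approached as far as the arm can. A call with a gripper value outside its range is refused whole. The fingers move at their own pace and stop on an object; "grip_force" is the grip in N (left out, the last holds). Time passes only in rows, so rows that repeat a pose let the fingers close. It gives the time, the measured TCP pose, the force and the opening at its end, in the units of the state.
- arm.get_obs(): the state, without advancing time (a new reading comes with each control period).
- viewer.grab_frame(name): name is "scene" or "top" or "wrist"; returns a dict with "image" (420x560x3 uint8, red, green, blue), "range_z" (420x560 float32, m along the optical axis (not along the pixel's ray), 0 where there is no reading), "fx", "fy", "cx", "cy" (pixels), "R" (3x3) and "t" (3): a world point X has camera coordinates R X + t; the wrist camera has in their place "tool_from_camera" (4x4, takes a point from camera to tool coordinates, whose origin is the TCP and whose axes are the flange's). Camera axes: x right, y down, z forward; pixel columns grow to the right and rows downward; lengths in m; the calibration is good to about 2 mm. A picture is of the moment at which its call begins: read the wrist's pose just before it.
- arm.close_job(): hands the job in, once; it reports no verdict.
The state is a dict: "time_s": time; "q": joint angles; "joint_velocities": joint speeds; "joint_efforts": joint torques, N m; "eef_pos": TCP position; "orientation": TCP orientation; "ft_force": force on the tool from outside, world axes, zero at the start; "ft_torque": the same for the moment, N m; "finger_gap": opening from 0.0 (shut) to 1.0 (fully open).
Only numpy, scipy, OpenCV 4.12 (cv2) and the standard library are available. Lean on these libraries where they do the work, as an engineer would, in place of code of your own. Each camera call takes 0.05 s, during which the arm holds its last target.

## Working session

There is one attempt and no reset: what is moved stays moved. The work goes in short steps, Python scripts to look and compute and a tool call to move; the robot and the scene stay as the last step left them, time stands still between calls to the robot, and variables do not carry over. Pictures are saved under pics/ and viewed, and the job is handed in when it is done.

Besides the shell and the picture viewer there is one more tool, called after "Emit:" as name(argument=value, ...), one argument or row to a line, values as JSON. servo_tool: Moves the arm, as the interface text tells. Its arguments: {"type":"object","properties":{"series":{"type":"array"},"grip_force":{"type":"number"}},"required":["series"]}

```bash
mkdir -p pics
python3 - <<'E'
from station import arm, viewer
import cv2, numpy as np, pickle
o=arm.get_obs(); print(o)
for n in ["scene","top"]:
    f=viewer.grab_frame(n); pickle.dump(f,open(f"{n}.pkl","wb"))
    cv2.imwrite(f"pics/{n}1.png",f["image"][:,:,::-1]); print(n,f["fx"],f["fy"],f["cx"],f["cy"],f["R"],f["t"])
E
```

```text
{'time_s': 0.0, 'q': array([-1.14000799e+00,  2.13348681e-01, -3.50119662e-02,  1.32349863e+00,
       -4.44666056e-06,  1.57078707e+00]), 'joint_velocities': array([0.00036587, 0.00078646, 0.00023728, 0.00073644, 0.00050245,
       0.00130593]), 'joint_efforts': array([ 1.51126271e-03, -6.86172581e+01,  4.87116587e+01,  1.75617513e-02,
       -2.57670058e-05,  3.28211229e-05]), 'eef_pos': array([ 0.20864973, -0.45400891,  0.20873861]), 'orientation': array([-3.06798084e+00, -6.71252936e-01,  3.63560362e-04]), 'ft_force': array([ 0.59042488, -1.18946616,  0.27978   ]), 'ft_torque': array([ 0.00992403, -0.06183689, -0.00416188]), 'finger_gap': 0.9988591634453392}
scene 535.862457933778 535.862457933778 274.4457785513593 215.62710279160626 [[ 7.81504338e-01  6.23899723e-01  3.22908061e-04]
 [ 5.27357405e-01 -6.60297523e-01 -5.34697437e-01]
 [-3.33384367e-01  4.18038654e-01 -8.45043518e-01]] [-0.40545039 -0.23125009  1.27624635]
top 477.3938040307785 477.3938040307785 288.74555970354737 208.45334124109172 [[ 0.0342526  -0.99940342  0.00442248]
 [-0.97773006 -0.03442589 -0.20702364]
 [ 0.20705238  0.00276711 -0.97832594]] [-0.02856332  0.53519598  0.81795486]
```

View pics/scene1.png

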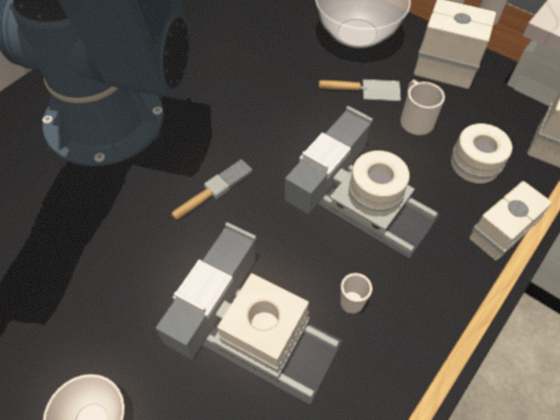

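View pics/top1.png

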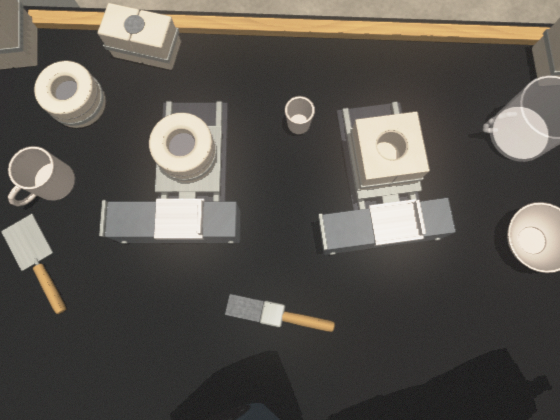

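The top view shows the round mould (185,147) on the left dock, its rail spanning about (103..238, 200..243) with the bright guard at (180,218). The square mould's dock is on the right, with its guard at (395,222). Next I'll measure them using the range image.

Run:
```python
import pickle,numpy as np,cv2
f=pickle.load(open("top.pkl","rb"))
im=f["image"];d=f["range_z"]
v,u=np.mgrid[:420,:560]
P=np.stack([(u-f["cx"])/f["fx"]*d,(v-f["cy"])/f["fy"]*d,d],-1)
W=(P-f["t"])@f["R"]
np.save("W.npy",W)
roi=np.zeros(d.shape,bool);roi[190:250,95:245]=1
z=W[...,2]
print(np.histogram(z[roi&(d>0)],bins=np.arange(-.01,.14,.005)))
hsv=cv2.cvtColor(im,cv2.COLOR_RGB2HSV)
def box(m,name):
    m=cv2.morphologyEx(m.astype(np.uint8),cv2.MORPH_OPEN,np.ones((3,3)))
    p=W[m>0]; r=cv2.minAreaRect((p[:,:2]*1000).astype(np.float32)); print(name,len(p),r,np.round(cv2.boxPoints(r)),"z",np.median(p[:,2]))
rt=roi&(z>.074)&(z<.112)
box(rt,"railtop+guard")
box(rt&(z<.0825)&(hsv[...,2]<170),"rail")
g=rt&(hsv[...,2]>190); box(g,"guard bright")
box(rt&(z>.095),"lip")
# mould round
roi2=np.zeros(d.shape,bool);roi2[105:195,140:230]=1
box(roi2&(z>.115)&(z<.135),"mould top")
big=cv2.resize(im[185:255,90:250],None,fx=5,fy=5,interpolation=cv2.INTER_CUBIC)
cv2.imwrite("pics/crop1.png",big[:,:,::-1])
```

```text
(array([  20, 1894,  688,  367,   38,   88,  154,   25,  108,   23,   34,
        280,   38,   67,   26,   67,   91, 2288, 1910,  576,   34,   19,
        119,    8,    0,    0,    0,    0,    0,    0]), array([-0.01 , -0.005,  0.   ,  0.005,  0.01 ,  0.015,  0.02 ,  0.025,
        0.03 ,  0.035,  0.04 ,  0.045,  0.05 ,  0.055,  0.06 ,  0.065,
        0.07 ,  0.075,  0.08 ,  0.085,  0.09 ,  0.095,  0.1  ,  0.105,
        0.11 ,  0.115,  0.12 ,  0.125,  0.13 ,  0.135,  0.14 ]))
railtop+guard 4958 ((504.9596252441406, 202.15377807617188), (70.88350677490234, 236.24388122558594), 2.1764190196990967) [[465. 319.]
 [474.  83.]
 [545.  85.]
 [536. 322.]] z 0.08033811939614904
rail 2848 ((504.9784240722656, 199.52542114257812), (62.21692657470703, 231.09414672851562), 2.029946804046631) [[470. 314.]
 [478.  83.]
 [540.  85.]
 [532. 316.]] z 0.07882358366852467
guard bright 1789 ((506.4440002441406, 183.55030822753906), (69.3315200805664, 84.37464141845703), 2.0471584796905518) [[470. 224.]
 [473. 140.]
 [543. 143.]
 [540. 227.]] z 0.08426234591753456
lip 146 ((507.5486145019531, 144.723388671875), (60.24756622314453, 6.715425968170166), 2.0776281356811523) [[477. 147.]
 [478. 140.]
 [538. 142.]
 [538. 149.]] z 0.10267272707365019
mould top 2383 ((633.8660278320312, 183.17059326171875), (108.2768783569336, 108.09197235107422), 5.42919397354126) [[575. 232.]
 [585. 124.]
 [693. 134.]
 [683. 242.]] z 0.12327728197241168
```

View pics/crop1.png

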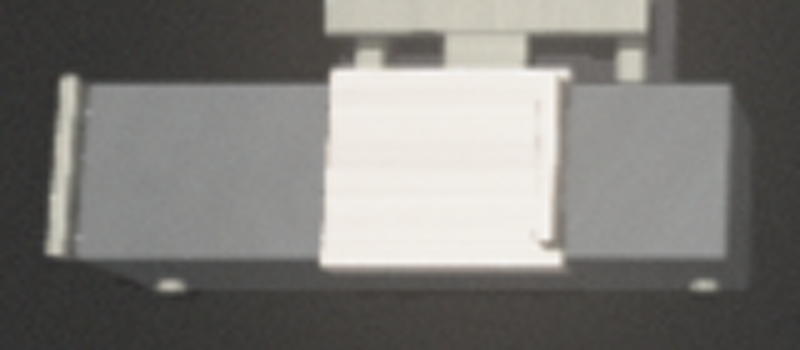

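Emit:
servo_tool(
  series=[
    {"fingers":0,"x":0.019,"y":0.035,"z":0,"yaw":-0.08},
    {"fingers":0,"x":0.038,"y":0.07,"z":0,"yaw":-0.16},
    {"fingers":0,"x":0.057,"y":0.105,"z":0,"yaw":-0.24},
    {"fingers":0,"x":0.076,"y":0.14,"z":0,"yaw":-0.32},
    {"fingers":0,"x":0.095,"y":0.175,"z":0,"yaw":-0.395},
  ],
  grip_force=40,
)

```text
time_s: 0.52
eef_pos: [0.3038, -0.2773, 0.2086]
orientation: [-3.14, -0.049, 0.0]
ft_force: [1.1, -1.1, 0.8]
finger_gap: 0.3
```

Emit:
servo_tool(
  series=[
    {"fingers":0,"x":0.019,"y":0.036,"z":0,"yaw":0},
    {"fingers":0,"x":0.038,"y":0.072,"z":0,"yaw":0},
    {"fingers":0,"x":0.058,"y":0.108,"z":0,"yaw":0},
    {"fingers":0,"x":0.077,"y":0.144,"z":0,"yaw":0},
    {"fingers":0,"x":0.097,"y":0.18,"z":0,"yaw":0.005},
  ],
)

```text
time_s: 0.93
eef_pos: [0.401, -0.0952, 0.2086]
orientation: [-3.14, -0.056, 0.0]
ft_force: [0.9, -1.2, 1.2]
finger_gap: -0.003
```

Emit:
servo_tool(
  series=[
    {"fingers":0,"x":0.019,"y":0.036,"z":0,"yaw":0},
    {"fingers":0,"x":0.038,"y":0.072,"z":0,"yaw":0},
    {"fingers":0,"x":0.058,"y":0.108,"z":0,"yaw":0},
    {"fingers":0,"x":0.077,"y":0.144,"z":-0.01,"yaw":0},
    {"fingers":0,"x":0.097,"y":0.18,"z":-0.02,"yaw":0},
  ],
)

```text
time_s: 1.35
eef_pos: [0.4959, 0.0473, 0.1907]
orientation: [-3.114, -0.123, 0.002]
ft_force: [-0.4, -1.3, 0.2]
finger_gap: -0.003
```

Emit:
servo_tool(
  series=[
    {"fingers":0,"x":0.013,"y":0.03,"z":-0.02,"yaw":-0.042},
    {"fingers":0,"x":0.013,"y":0.053,"z":-0.045,"yaw":-0.042},
    {"fingers":0,"x":0.013,"y":0.053,"z":-0.07,"yaw":-0.042},
    {"fingers":0,"x":0.013,"y":0.053,"z":-0.07,"yaw":-0.042},
  ],
)

```text
time_s: 1.68
eef_pos: [0.5102, 0.0645, 0.1171]
orientation: [-3.083, -0.139, 0.013]
ft_force: [-0.6, -0.3, -1.1]
finger_gap: 0.001
```

Run:
```python
from station import arm, viewer
import cv2, numpy as np
o=arm.get_obs(); print(o["eef_pos"],o["orientation"],o["ft_force"])
f=viewer.grab_frame("top"); cv2.imwrite("pics/top2.png",f["image"][:,:,::-1])
f=viewer.grab_frame("wrist"); cv2.imwrite("pics/wrist2.png",f["image"][:,:,::-1])
```

```text
[0.51016418 0.06451343 0.11711819] [-3.08326087 -0.13909805  0.01337047] [-0.63488663 -0.28266878 -1.13718764]
```

View pics/top2.png

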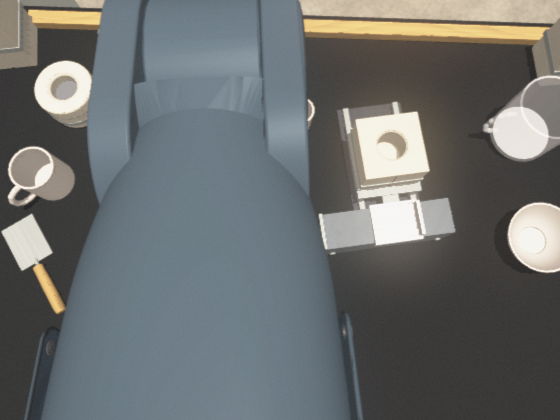

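View pics/wrist2.png

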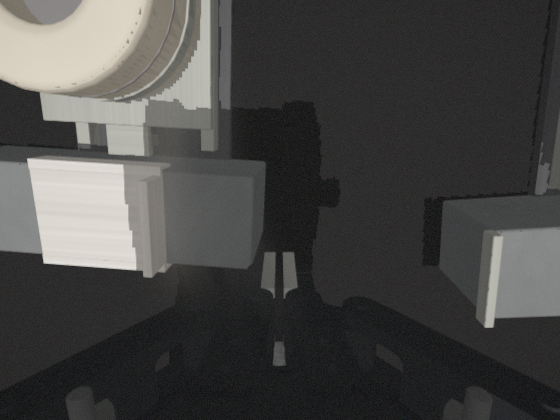

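Run:
```python
from station import arm, viewer
import cv2
o=arm.get_obs(); print(o)
f=viewer.grab_frame("scene"); cv2.imwrite("pics/scene3.png",f["image"][:,:,::-1])
```

```text
{'time_s': 1.7833, 'q': array([ 0.08960011,  0.28052847, -0.17626546,  1.11812136,  0.05575319,
        3.14061123]), 'joint_velocities': array([-6.99333856e-03, -2.97933101e-02,  4.96531451e-02,  3.16568825e-02,
       -5.77806556e-03,  3.18650216e-05]), 'joint_efforts': array([ 5.42565510e-01, -6.97092032e+01,  4.44105721e+01, -1.53461214e+00,
        3.80979376e-01, -1.81373130e-04]), 'eef_pos': array([0.5108364 , 0.06478777, 0.11978106]), 'orientation': array([-3.08290345, -0.13954522,  0.01016108]), 'ft_force': array([ 0.00294767, -0.27705344,  0.68245776]), 'ft_torque': array([-0.04295274,  0.01585252, -0.01513646]), 'finger_gap': 0.0023760730209128286}
```

View pics/scene3.png

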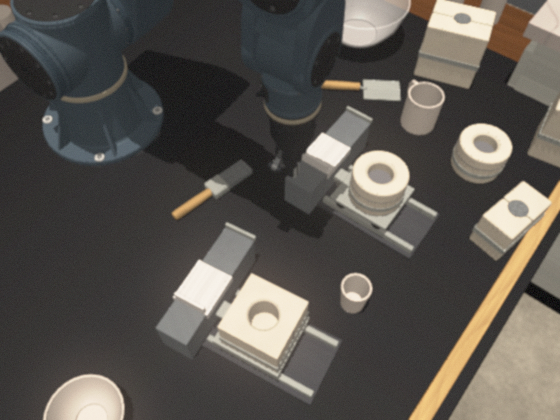

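Joint 6 has reached its 3.14 limit, which caused a tilt of about 3° and the y lag. I'll turn the tool +90° instead. Shut fingers then measure 29 mm in x and 22 mm in y, which still fits the recess.

Emit:
servo_tool(
  series=[
    {"fingers":0,"x":0,"y":0,"z":0.03,"yaw":0.12},
    {"fingers":0,"x":0,"y":0,"z":0.03,"yaw":0.24},
    {"fingers":0,"x":0,"y":0,"z":0.03,"yaw":0.36},
    {"fingers":0,"x":0,"y":0,"z":0.03,"yaw":0.48},
    {"fingers":0,"x":0,"y":0,"z":0.03,"yaw":0.6},
  ],
)

```text
time_s: 2.25
eef_pos: [0.5125, 0.0644, 0.1532]
orientation: [-2.905, -1.054, 0.028]
ft_force: [0.2, 0.5, -0.6]
finger_gap: 0.002
```

Emit:
servo_tool(
  series=[
    {"fingers":0,"x":0,"y":0,"z":0.0,"yaw":0.12},
    {"fingers":0,"x":0,"y":0,"z":0.0,"yaw":0.24},
    {"fingers":0,"x":0,"y":0,"z":0.0,"yaw":0.36},
    {"fingers":0,"x":0,"y":0,"z":0.0,"yaw":0.48},
    {"fingers":0,"x":0,"y":0,"z":0.0,"yaw":0.6},
  ],
)

```text
time_s: 2.67
eef_pos: [0.5132, 0.0643, 0.1551]
orientation: [-2.466, -1.877, 0.047]
ft_force: [-0.6, 0.0, 0.8]
finger_gap: 0.0
```

Run:
```python
from station import arm, viewer
from scipy.spatial.transform import Rotation as r
o=arm.get_obs(); print(o["q"],o["eef_pos"],r.from_rotvec(o["orientation"]).as_matrix().round(3))
```

```text
[ 0.11136363  0.31013012 -0.04485711  1.26350071  0.02026877  1.95114611] [0.5131699  0.06427285 0.15508875] [[ 0.266  0.963 -0.05 ]
 [ 0.964 -0.266  0.015]
 [ 0.001 -0.052 -0.999]]
```

Emit:
servo_tool(
  series=[
    {"fingers":0,"x":-0.005,"y":0.02,"z":0,"yaw":0.1},
    {"fingers":0,"x":-0.005,"y":0.044,"z":-0.02,"yaw":0.2},
    {"fingers":0,"x":-0.005,"y":0.044,"z":-0.045,"yaw":0.306},
    {"fingers":0,"x":-0.005,"y":0.044,"z":-0.055,"yaw":0.306},
    {"fingers":0,"x":-0.005,"y":0.044,"z":-0.055,"yaw":0.306},
  ],
)

```text
time_s: 3.08
eef_pos: [0.5073, 0.1079, 0.0994]
orientation: [-2.157, -2.231, 0.059]
ft_force: [0.2, 0.4, -0.1]
finger_gap: 0.001
```

Run:
```python
from station import arm, viewer
from scipy.spatial.transform import Rotation as r
import cv2
o=arm.get_obs(); print(o["q"],o["eef_pos"],r.from_rotvec(o["orientation"]).as_matrix().round(3))
f=viewer.grab_frame("wrist"); cv2.imwrite("pics/wrist4.png",f["image"][:,:,::-1])
```

```text
[ 0.20341751  0.34685737 -0.13783748  1.13903684  0.00958997  1.74041592] [0.50727304 0.1079421  0.09937904] [[-0.034  0.998 -0.054]
 [ 0.999  0.034 -0.001]
 [ 0.001 -0.054 -0.999]]
```

View pics/wrist4.png

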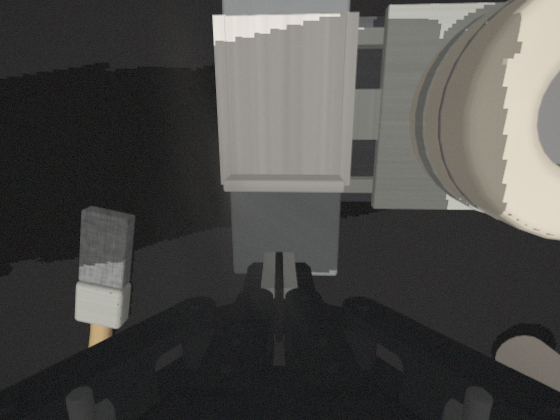

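Emit:
servo_tool(
  series=[
    {"fingers":0,"x":0,"y":0.0,"z":-0.009,"yaw":0},
    {"fingers":0,"x":-0.0005,"y":0.012,"z":-0.009,"yaw":0},
    {"fingers":0,"x":-0.001,"y":0.025,"z":-0.009,"yaw":0},
    {"fingers":0,"x":-0.0015,"y":0.04,"z":-0.009,"yaw":0},
    {"fingers":0,"x":-0.002,"y":0.055,"z":-0.009,"yaw":0},
  ],
)

```text
time_s: 3.55
eef_pos: [0.5063, 0.1642, 0.0925]
orientation: [-2.161, -2.229, 0.056]
ft_force: [0.5, -0.2, -0.2]
finger_gap: -0.004
```

Run:
```python
from station import arm, viewer
import cv2
o=arm.get_obs(); print(o["eef_pos"],o["orientation"],o["ft_force"])
f=viewer.grab_frame("wrist"); cv2.imwrite("pics/wrist5.png",f["image"][:,:,::-1])
```

```text
[0.50626897 0.16421333 0.0924813 ] [-2.16097497 -2.22882178  0.05588026] [ 0.54465224 -0.20567984 -0.19693081]
```

View pics/wrist5.png

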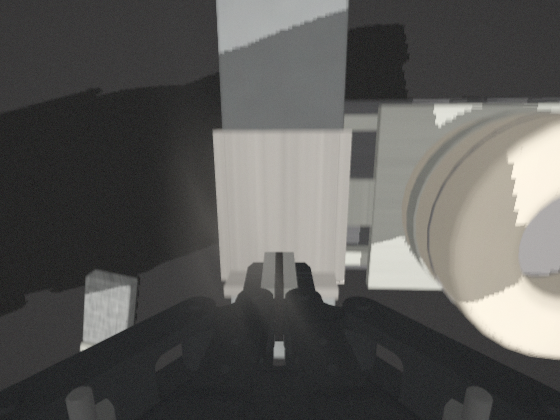

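```bash
cat > w.py <<'E'
from station import arm, viewer
from scipy.spatial.transform import Rotation as r
import numpy as np, cv2
def look(name):
    o=arm.get_obs(); f=viewer.grab_frame("wrist")
    cv2.imwrite(f"pics/{name}.png",f["image"][:,:,::-1])
    d=f["range_z"]; v,u=np.mgrid[:420,:560]
    P=np.stack([(u-f["cx"])/f["fx"]*d,(v-f["cy"])/f["fy"]*d,d],-1)
    T=f["tool_from_camera"]; P=P@T[:3,:3].T+T[:3,3]
    W=P@r.from_rotvec(o["orientation"]).as_matrix().T+o["eef_pos"]
    W[d==0]=np.nan
    return o,f,W
E
python3 - <<'E'
from w import *
o,f,W=look("wrist6"); print(f["tool_from_camera"].round(3),o["eef_pos"])
for c in (238,279,290,325):
    print(c,[(row,*(W[row,c]*1000).round(0)) for row in range(115,320,12)])
E
```

```text
[[-0.001 -0.963 -0.271  0.069]
 [ 1.    -0.001  0.001  0.001]
 [-0.001 -0.271  0.963 -0.165]
 [ 0.     0.     0.     1.   ]] [0.50616614 0.16655218 0.09243367]
238 [(115, np.float64(483.0), np.float64(237.0), np.float64(80.0)), (127, np.float64(483.0), np.float64(231.0), np.float64(80.0)), (139, np.float64(484.0), np.float64(225.0), np.float64(86.0)), (151, np.float64(484.0), np.float64(219.0), np.float64(85.0)), (163, np.float64(484.0), np.float64(213.0), np.float64(86.0)), (175, np.float64(484.0), np.float64(207.0), np.float64(85.0)), (187, np.float64(484.0), np.float64(200.0), np.float64(85.0)), (199, np.float64(484.0), np.float64(193.0), np.float64(85.0)), (211, np.float64(484.0), np.float64(187.0), np.float64(85.0)), (223, np.float64(483.0), np.float64(180.0), np.float64(85.0)), (235, np.float64(483.0), np.float64(173.0), np.float64(85.0)), (247, np.float64(484.0), np.float64(166.0), np.float64(87.0)), (259, np.float64(484.0), np.float64(159.0), np.float64(86.0)), (271, np.float64(483.0), np.float64(151.0), np.float64(85.0)), (283, np.float64(485.0), np.float64(147.0), np.float6
[... 2933 characters left out ...]
0)), (199, np.float64(530.0), np.float64(196.0), np.float64(86.0)), (211, np.float64(531.0), np.float64(189.0), np.float64(86.0)), (223, np.float64(531.0), np.float64(182.0), np.float64(85.0)), (235, np.float64(532.0), np.float64(176.0), np.float64(86.0)), (247, np.float64(532.0), np.float64(168.0), np.float64(85.0)), (259, np.float64(533.0), np.float64(161.0), np.float64(85.0)), (271, np.float64(533.0), np.float64(154.0), np.float64(85.0)), (283, np.float64(533.0), np.float64(149.0), np.float64(91.0)), (295, np.float64(532.0), np.float64(149.0), np.float64(103.0)), (307, np.float64(526.0), np.float64(174.0), np.float64(156.0)), (319, np.float64(524.0), np.float64(179.0), np.float64(171.0))]
```

Run:
```python
from w import *
o,f,W=look("wrist7")
c=cv2.resize(f["image"][220:400,190:370],None,fx=3.3,fy=3.3,interpolation=cv2.INTER_CUBIC)
c=np.clip(c.astype(float)*2,0,255).astype(np.uint8)
cv2.imwrite("pics/w7c.png",c[:,:,::-1])
g=viewer.grab_frame("scene"); c=cv2.resize(g["image"][60:230,230:400],None,fx=3.5,fy=3.5,interpolation=cv2.INTER_CUBIC)
cv2.imwrite("pics/s7c.png",np.clip(c.astype(float)*1.6,0,255).astype(np.uint8)[:,:,::-1])
print([(row,*(W[row,270]*1000).round(0)) for row in range(240,400,8)])
```

```text
[(240, np.float64(502.0), np.float64(170.0), np.float64(85.0)), (248, np.float64(502.0), np.float64(165.0), np.float64(86.0)), (256, np.float64(504.0), np.float64(176.0), np.float64(123.0)), (264, np.float64(505.0), np.float64(177.0), np.float64(132.0)), (272, np.float64(505.0), np.float64(177.0), np.float64(140.0)), (280, np.float64(506.0), np.float64(176.0), np.float64(146.0)), (288, np.float64(506.0), np.float64(176.0), np.float64(152.0)), (296, np.float64(507.0), np.float64(178.0), np.float64(159.0)), (304, np.float64(nan), np.float64(nan), np.float64(nan)), (312, np.float64(508.0), np.float64(176.0), np.float64(167.0)), (320, np.float64(508.0), np.float64(174.0), np.float64(168.0)), (328, np.float64(507.0), np.float64(168.0), np.float64(163.0)), (336, np.float64(508.0), np.float64(165.0), np.float64(163.0)), (344, np.float64(508.0), np.float64(162.0), np.float64(163.0)), (352, np.float64(508.0), np.float64(158.0), np.float64(162.0)), (360, np.float64(508.0), np.float64(158.0), np.float64(166.0)), (368, np.float64(509.0), np.float64(176.0), np.float64(190.0)), (376, np.float64(510.0), np.float64(177.0), np.float64(194.0)), (384, np.float64(510.0), np.float64(176.0), np.float64(195.0)), (392, np.float64(510.0), np.float64(177.0), np.float64(199.0))]
```

View pics/w7c.png

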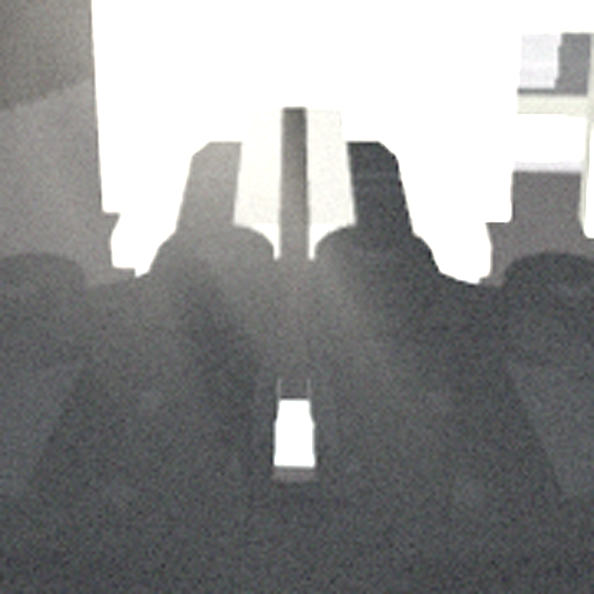

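View pics/s7c.png

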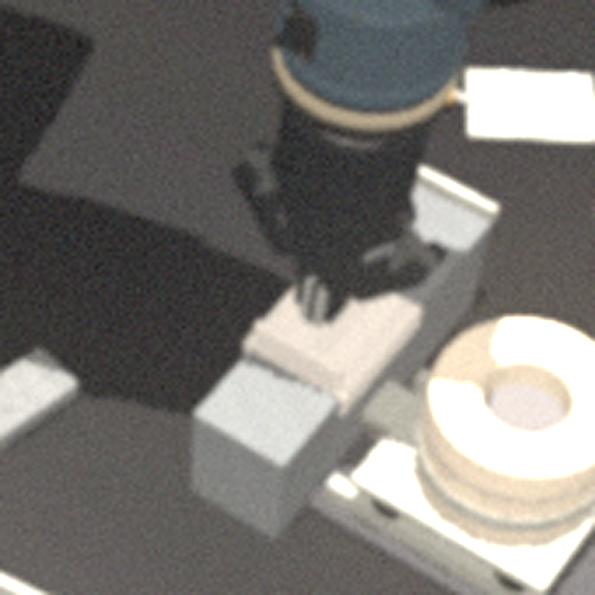

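Run:
```python
from w import *
o,f,W=look("wrist8")
T=(W-o["eef_pos"])@r.from_rotvec(o["orientation"]).as_matrix()*1000
m=np.zeros(T.shape[:2],bool); m[250:,:]=1
for a in range(-130,-20,6):
    k=m&(T[...,2]>=a)&(T[...,2]<a+6)&(T[...,0]>-60)&(T[...,0]<25)&(abs(T[...,1])<100)
    if k.sum()>5: p=T[k]; print(a,k.sum(),"x",np.percentile(p[:,0],[2,98]).round(),"y",np.percentile(p[:,1],[2,98]).round())
```

```text
-124 1713 x [19. 21.] y [-18.  19.]
-118 3507 x [11. 21.] y [-53.  55.]
-112 10207 x [ 7. 18.] y [-55.  56.]
-106 8085 x [ 4. 18.] y [-55.  56.]
-100 8047 x [-5. 18.] y [-50.  51.]
-94 5215 x [-6. 18.] y [-46.  47.]
-88 3029 x [-8. 17.] y [-42.  43.]
-82 5078 x [-8. 13.] y [-36.  38.]
-76 2631 x [-8. 14.] y [-33.  34.]
-70 1445 x [-6. 14.] y [-25.  27.]
-64 813 x [-10.  13.] y [-11.  12.]
-58 282 x [ 7. 12.] y [-12.  13.]
-52 496 x [ 7. 12.] y [-12.  14.]
-46 420 x [ 7. 12.] y [-12.  14.]
-40 4741 x [-24.  16.] y [-6. 99.]
-34 658 x [-17.  14.] y [-11.  86.]
-28 289 x [-16.  11.] y [-5. 85.]
-22 166 x [-17.   9.] y [75. 86.]
```

The fingertips sit about 28 mm behind the reported TCP: the range data puts the tips at z≈0.12 when the TCP reads 0.092. They therefore passed over the lip and the guard hasn't moved. I'll back off and go 30 mm lower.

Emit:
servo_tool(
  series=[
    {"fingers":0,"x":0.0,"y":-0.03,"z":0,"yaw":0},
    {"fingers":0,"x":0.001,"y":-0.06,"z":0,"yaw":0},
    {"fingers":0,"x":0.002,"y":-0.06,"z":0,"yaw":0},
    {"fingers":0,"x":0.002,"y":-0.06,"z":-0.018,"yaw":0},
    {"fingers":0,"x":0.002,"y":-0.06,"z":-0.026,"yaw":0},
  ],
)

```text
time_s: 4.22
eef_pos: [0.508, 0.1021, 0.0652]
orientation: [-2.162, -2.228, 0.057]
ft_force: [-0.0, 0.1, -1.0]
finger_gap: -0.002
```

Run:
```python
from w import *
o,f,W=look("wrist9");print(o["eef_pos"],o["ft_force"])
for c in (270,288): print([(row,*(W[row,c]*1000).round(0)) for row in range(240,270,2)])
```

```text
[0.50801773 0.10206754 0.06517974] [-0.02715172  0.10143946 -1.00276282]
[(240, np.float64(505.0), np.float64(115.0), np.float64(80.0)), (242, np.float64(505.0), np.float64(113.0), np.float64(80.0)), (244, np.float64(505.0), np.float64(113.0), np.float64(80.0)), (246, np.float64(505.0), np.float64(111.0), np.float64(79.0)), (248, np.float64(505.0), np.float64(110.0), np.float64(80.0)), (250, np.float64(505.0), np.float64(110.0), np.float64(80.0)), (252, np.float64(506.0), np.float64(113.0), np.float64(91.0)), (254, np.float64(506.0), np.float64(113.0), np.float64(94.0)), (256, np.float64(506.0), np.float64(113.0), np.float64(95.0)), (258, np.float64(506.0), np.float64(113.0), np.float64(98.0)), (260, np.float64(506.0), np.float64(113.0), np.float64(99.0)), (262, np.float64(507.0), np.float64(113.0), np.float64(102.0)), (264, np.float64(507.0), np.float64(114.0), np.float64(105.0)), (266, np.float64(507.0), np.float64(113.0), np.float64(107.0)), (268, np.float64(507.0), np.float64(113.0), np.float64(108.0))]
[(240, np.float64(514.0), np.float64(115.0), np.float64(80.0)), (242, np.floa
[... 167 characters left out ...]
(81.0)), (248, np.float64(514.0), np.float64(111.0), np.float64(81.0)), (250, np.float64(514.0), np.float64(110.0), np.float64(80.0)), (252, np.float64(514.0), np.float64(113.0), np.float64(91.0)), (254, np.float64(514.0), np.float64(114.0), np.float64(94.0)), (256, np.float64(514.0), np.float64(114.0), np.float64(96.0)), (258, np.float64(514.0), np.float64(114.0), np.float64(99.0)), (260, np.float64(514.0), np.float64(114.0), np.float64(100.0)), (262, np.float64(nan), np.float64(nan), np.float64(nan)), (264, np.float64(514.0), np.float64(114.0), np.float64(105.0)), (266, np.float64(514.0), np.float64(113.0), np.float64(105.0)), (268, np.float64(514.0), np.float64(113.0), np.float64(108.0))]
```

View pics/wrist9.png

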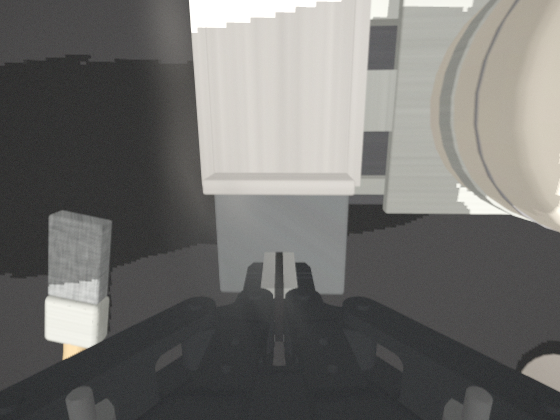

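Tips are now at z≈0.090, about 10 mm above the rail, with the lip (row 183) straight ahead. Now I'll push.

Emit:
servo_tool(
  series=[
    {"fingers":0,"x":-0.0005,"y":0.018,"z":0,"yaw":0},
    {"fingers":0,"x":-0.001,"y":0.03,"z":0,"yaw":0},
    {"fingers":0,"x":-0.0015,"y":0.04,"z":0,"yaw":0},
    {"fingers":0,"x":-0.002,"y":0.05,"z":0,"yaw":0},
    {"fingers":0,"x":-0.002,"y":0.06,"z":0,"yaw":0},
  ],
)

```text
time_s: 4.68
eef_pos: [0.5048, 0.1632, 0.0641]
orientation: [-2.159, -2.229, 0.06]
ft_force: [-1.5, -2.2, -0.1]
finger_gap: 0.001
```

Emit:
servo_tool(
  series=[
    {"fingers":0,"x":-0.0005,"y":0.01,"z":0,"yaw":0},
    {"fingers":0,"x":-0.001,"y":0.02,"z":0,"yaw":0},
    {"fingers":0,"x":-0.001,"y":0.03,"z":0,"yaw":0},
    {"fingers":0,"x":-0.0015,"y":0.04,"z":0,"yaw":0},
    {"fingers":0,"x":-0.0015,"y":0.045,"z":0,"yaw":0},
  ],
)

```text
time_s: 5.1
eef_pos: [0.5032, 0.2097, 0.0642]
orientation: [-2.158, -2.229, 0.06]
ft_force: [-1.2, -1.0, 0.3]
finger_gap: -0.0
```

Run:
```python
from w import *
o,f,W=look("wrist10");print(o["eef_pos"],o["ft_force"])
```

```text
[0.50324611 0.20966901 0.06418924] [-1.15280782 -1.03510867  0.29997268]
```

View pics/wrist10.png

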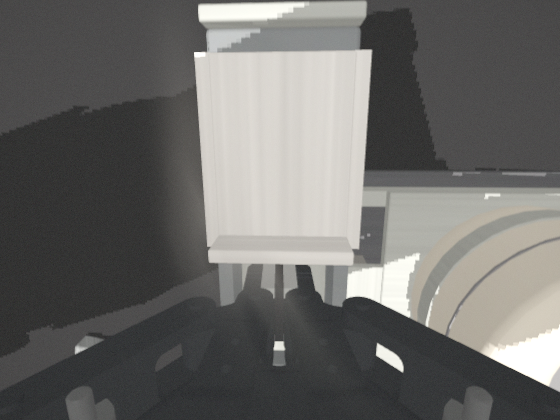

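Emit:
servo_tool(
  series=[
    {"fingers":0,"x":0,"y":0.003,"z":0,"yaw":0},
    {"fingers":0,"x":0,"y":0.006,"z":0,"yaw":0},
    {"fingers":0,"x":0,"y":0.008,"z":0,"yaw":0},
    {"fingers":0,"x":0,"y":0.008,"z":0,"yaw":0},
  ],
)

```text
time_s: 5.48
eef_pos: [0.5032, 0.2165, 0.0641]
orientation: [-2.16, -2.23, 0.063]
ft_force: [-0.2, -11.4, 3.7]
finger_gap: -0.002
```

The force rose to 11 N, so the guard is at its stop. I'll back off and rise for a look at the recess.

Emit:
servo_tool(
  series=[
    {"fingers":0,"x":0,"y":-0.015,"z":0,"yaw":0},
    {"fingers":0,"x":0,"y":-0.03,"z":0.02,"yaw":0},
    {"fingers":0,"x":0,"y":-0.06,"z":0.05,"yaw":0},
    {"fingers":0,"x":0,"y":-0.08,"z":0.05,"yaw":0},
    {"fingers":0,"x":0,"y":-0.08,"z":0.05,"yaw":0},
  ],
)

```text
time_s: 5.9
eef_pos: [0.5043, 0.1338, 0.1158]
orientation: [-2.165, -2.228, 0.06]
ft_force: [-1.3, -1.0, 0.3]
finger_gap: -0.0
```

Run:
```python
from w import *
o,f,W=look("wrist11");print(o["eef_pos"],o["ft_force"])
Z=W[...,2]; m=((Z>.06)&(Z<.0765)&(abs(W[...,0]-.506)<.035)&(abs(W[...,1]-.18)<.045)).astype(np.uint8)
m=cv2.morphologyEx(m,cv2.MORPH_OPEN,np.ones((3,3)))
p=W[m>0]; print(len(p),cv2.minAreaRect((p[:,:2]*1000).astype(np.float32)),np.median(p[:,2]))
```

```text
[0.50426825 0.13377804 0.11582758] [-1.33263253 -1.03397004  0.266998  ]
6777 ((507.5240783691406, 179.3214111328125), (50.36566925048828, 60.6893196105957), 2.034116506576538) 0.07191327899649126
```

View pics/wrist11.png

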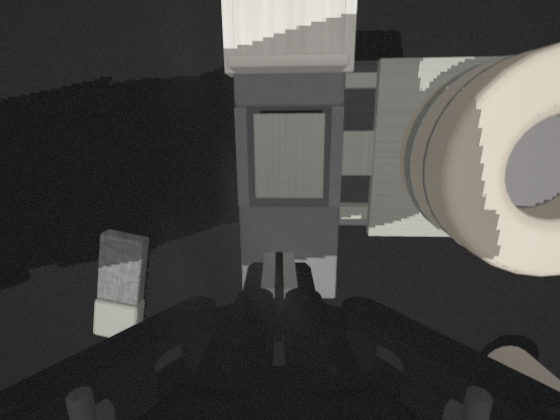

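The open recess is clear: its centre is (0.507, 0.179) and the paddle is at z 0.072, pixel (290,155). Next I'll move over it and press.

Emit:
servo_tool(
  series=[
    {"fingers":0,"x":0.001,"y":0.03,"z":0,"yaw":0},
    {"fingers":0,"x":0.001,"y":0.045,"z":0,"yaw":0},
    {"fingers":0,"x":0.001,"y":0.045,"z":-0.02,"yaw":0},
    {"fingers":0,"x":0.001,"y":0.045,"z":-0.045,"yaw":0},
    {"fingers":0,"x":0.001,"y":0.045,"z":-0.055,"yaw":0},
  ],
)

```text
time_s: 6.37
eef_pos: [0.5032, 0.1807, 0.057]
orientation: [-2.161, -2.227, 0.065]
ft_force: [-1.1, -0.2, -0.1]
finger_gap: 0.001
```

Emit:
servo_tool(
  series=[
    {"fingers":0,"x":0.002,"y":-0.001,"z":-0.005,"yaw":0},
    {"fingers":0,"x":0.002,"y":-0.001,"z":-0.01,"yaw":0},
    {"fingers":0,"x":0.002,"y":-0.001,"z":-0.014,"yaw":0},
    {"fingers":0,"x":0.002,"y":-0.001,"z":-0.018,"yaw":0},
    {"fingers":0,"x":0.002,"y":-0.001,"z":-0.018,"yaw":0},
  ],
)

```text
time_s: 6.78
eef_pos: [0.5056, 0.1799, 0.0409]
orientation: [-2.162, -2.227, 0.063]
ft_force: [-9.3, -1.8, 19.4]
finger_gap: 0.001
```

Run:
```python
from w import *
o,f,W=look("wrist12");print(o["eef_pos"],o["ft_force"])
```

```text
[0.50558523 0.17989697 0.04086204] [-9.33541054 -1.80629255 19.44386447]
```

View pics/wrist12.png

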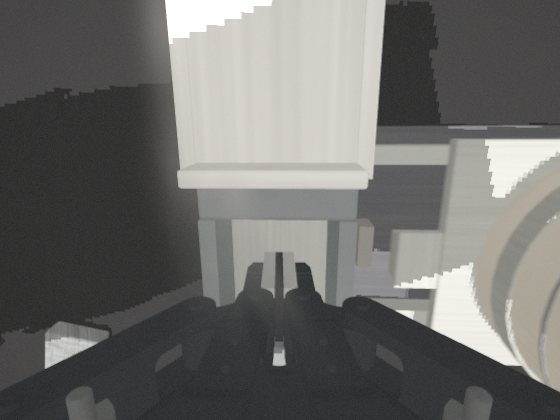

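The paddle is bottomed and the carriage is moving away: a gap has opened at (410,250). I'll retreat straight up, letting time pass.

Emit:
servo_tool(
  series=[
    {"fingers":0,"x":0,"y":0,"z":0.001,"yaw":0},
    {"fingers":0,"x":0,"y":0,"z":0.001,"yaw":0},
    {"fingers":0,"x":0,"y":0,"z":0.001,"yaw":0},
    {"fingers":0,"x":0,"y":0,"z":0.02,"yaw":0},
    {"fingers":0,"x":0,"y":0,"z":0.05,"yaw":0},
  ],
)

```text
time_s: 7.25
eef_pos: [0.5043, 0.1794, 0.0897]
orientation: [-2.161, -2.226, 0.068]
ft_force: [0.3, 0.3, 0.2]
finger_gap: 0.001
```

Emit:
servo_tool(
  series=[
    {"fingers":0,"x":0,"y":-0.01,"z":0.03,"yaw":0},
    {"fingers":0,"x":0,"y":-0.03,"z":0.06,"yaw":0},
    {"fingers":0,"x":-0.02,"y":-0.05,"z":0.09,"yaw":0},
    {"fingers":0,"x":-0.02,"y":-0.06,"z":0.1,"yaw":0},
    {"fingers":0,"x":-0.02,"y":-0.06,"z":0.1,"yaw":0},
  ],
)

```text
time_s: 7.67
eef_pos: [0.4856, 0.1181, 0.1931]
orientation: [-2.165, -2.226, 0.062]
ft_force: [1.0, 0.2, -0.3]
finger_gap: -0.001
```

Run:
```python
from w import *
o,f,W=look("wrist13");print(o["time_s"],o["eef_pos"],o["ft_force"])
g=viewer.grab_frame("scene"); cv2.imwrite("pics/scene13.png",g["image"][:,:,::-1])
Z=W[...,2]; m=(Z>.117)&(Z<.135)&(W[...,0]>.56)
p=W[m]; print(len(p),cv2.minAreaRect((p[:,:2]*1000).astype(np.float32)))
m=(Z>.097)&(Z<.11)&(abs(W[...,0]-.506)<.025)&(abs(W[...,1]-.23)<.04)
p=W[m]; print(len(p),np.percentile(p[:,1],[3,97]))
```

```text
7.6667 [0.48555852 0.11812025 0.19312821] [ 0.96051169  0.20395952 -0.25376714]
6722 ((650.1568603515625, 178.50277709960938), (40.22320556640625, 104.26593780517578), 12.95254898071289)
769 [0.2270202  0.23347648]
```

View pics/scene13.png

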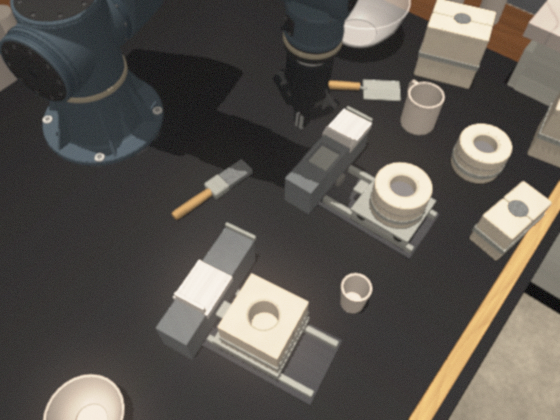

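View pics/wrist13.png

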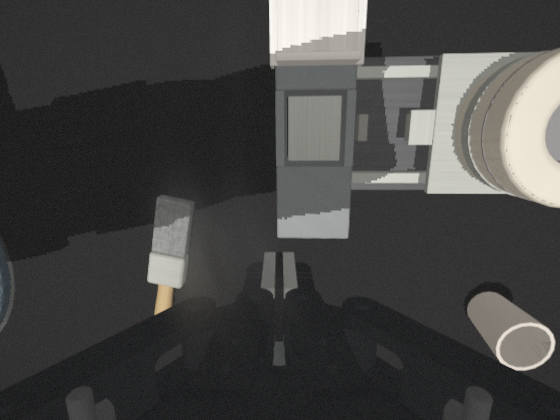

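Run:
```python
from station import arm
o=arm.get_obs(); print(o["time_s"],abs(o["joint_velocities"]).max()); print(arm.close_job())
```

```text
7.7667 0.026068879474095637
the job is handed in; nothing more can be done
None
```

I slid the round mould dock's drip guard to its stop and pressed the catch with shut fingers, and the round mould's carriage sprang out. I then drew the arm clear and handed the job in at 7.8 s; it reports no verdict.

**Last checks:**
- **Guard:** its lip's outer face is at y ≈ 0.227, which is a slide of about 0.09 m. The force had risen to 11 N at the stop.
- **Round carriage:** the mould's near edge moved from x ≈ 0.58 to 0.63, so it is about 50 mm out. The mould ran past the edge of that picture, so this is approximate.
- **Square dock:** it looks unchanged in the scene picture; I did not measure it again.
- **Arm:** clear of everything, with wrist force around 1 N.

**What went wrong or disagreed:**
- **Joint 6 limit:** the first approach ran into it, leaving the tool tilted about 3° for the rest of the job. I turned the tool 90° to get clear.
- **Fingertip position:** the wrist camera's range data put the real fingertips about 26 mm behind the reported TCP. The first push passed over the lip without touching it, so I repeated it lower.
- **Catch press:** the paddle bottomed out at about 19 N, more than its 3 to 6 N spring but well under the limits.

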